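# Raise the lane barrier and push the tray through

## Robot

A 6-joint arm with a two-finger parallel gripper is mounted at the origin on the work surface. World frame = base frame: x ahead of the robot, y to its left, z up, the work surface at z = 0. Lengths are in m, angles in rad, forces in N, time in s.
With the tool pointing down it reaches from about 0.3 to 0.875 m from the base axis. Payload 6.4 kg.
Tool frame: the origin (TCP) lies at the centre of the arm's flange, where the gripper is bolted on; the fingertips stand 173 mm ahead of it and the grasp point (between the pads) lies 155 mm ahead of it (ctrl.pinch_z is the distance from the TCP to the grasp point, in m); z points along the fingers, y is the direction in which the jaws open and shut (so a half turn about z gives the same grasp; the last joint's range is limited). The gripper opens to 85 mm and grips with 20 to 120 N. Pads are 22 mm wide; open, the fingers measure 114 mm over their backs; the gripper's body (76 mm by 85 mm) begins 54 mm behind the grasp point. The pads swing forward as they close: fully open they stand 13 mm farther back than shut.
Start: joints at [1.051, 0.181, 1.607, -0, 1.354, -0.206], TCP at [0.177, 0.547, 0.405] pointing down, gripper open.
Joint ranges: [-2.99, 2.99], [-0.89, 2.07], [0.3, 2.58], [-1.14, 4.28], [0, 2.63], [-3.12, 3.12]. Speed limits (rad/s): [2.57, 2.57, 3.01, 3.14, 3.14, 3.14].

## Interface

Orientations are given as a unit quaternion [w, x, y, z].
In Python, from bench import ctrl gives the robot as it stands.
- The arm moves only by the tool drive_tool, never from a script. Its argument "commands" is a list that holds one entry, the list of rows, each a list of 7 numbers: the shift along the tool's x, y, z in units of 50 mm (1.0 is 50 mm), then the turn, a rotation vector about the tool's x, y, z in units of 8 degrees (1.0 is 8 degrees), then the closure in counts, from 0 (fully open) to 255 (shut). A call has 1 to 10 rows; each row shifts and turns the commanded pose from where the row before left it, along the tool's axes as they then stand; what a row does not reach is not made up. A row lasts 1/10 s, in which the tool goes at most 50 mm and 8.59 degrees, less where a joint would pass 70% of its speed; a pose out of reach is approached as far as the arm can. A call is refused whole if a number of a shift passes 1 or a number of a turn 1, either way. A call with a gripper value outside its range is refused whole. The fingers move at their own pace and stop on an object; the grip force is fixed at half the most. Time passes only in rows, so rows that do not move let the fingers close. It gives the time, the measured TCP pose, the force and the opening at its end, in the units of the state.
- ctrl.get_obs(): the state, without advancing time (a new reading comes with each control period).
- ctrl.camera(name): name is "scene" or "side" or "wrist"; returns a dict with "pixels" (384x512x3 uint8, red, green, blue), "depth" (384x512 float32, m along the optical axis (not along the pixel's ray), 0 where there is no reading), "intrinsics" (3x3 intrinsics, pixels), "k1" (the pictures are not rectified: a ray, as slopes to the right and down, at radius r is drawn at 1 + k1 r^2 times it, then the intrinsics apply), "R" (3x3) and "t" (3): a world point X has camera coordinates R X + t; the wrist camera has in their place "tool_from_camera" (4x4, takes a point from camera to tool coordinates, whose origin is the TCP and whose axes are the flange's). Camera axes: x right, y down, z forward; pixel columns grow to the right and rows downward; lengths in m; the calibration is good to about 2 mm. A picture is of the moment at which its call begins: read the wrist's pose just before it.
- ctrl.hand_in(): hands the job in, once; it reports no verdict.
The state is a dict: "time_s": time; "q": joint angles; "dq": joint speeds; "joint_efforts": joint torques, N m; "eef_pos": TCP position; "eef_rot": TCP orientation; "wrist_force": force on the tool from outside, world axes, zero at the start; "torque": the same for the moment, N m; "opening": opening from 0.0 (shut) to 1.0 (fully open).
Only numpy, scipy, OpenCV 4.12 (cv2) and the standard library are available. Lean on these libraries where they do the work, as an engineer would, in place of code of your own. Each camera call takes 0.05 s, during which the arm holds its last target. There are 200 camera calls.

## Task

Push the counterweighted barrier arm across the transfer lane up past its balance point, so that it stays fully raised by itself. Then push the tray with the copper cup along the lane, under the raised arm, until its front is against the end stop. Only push, lift nothing off the bench or lane, do not shove the tray against the arm, and leave the other parts standing where they are.

Things in the scene. Friction and masses are not known exactly. Their poses are not given: they have to be found in the camera images.
- lane: Fixed lane: dark steel deck 150 mm wide (x), y -210 to 230, top 10 mm above the bench. Origin on the bench, midline; x points across it, away from the robot (turned up to 17 deg), z up. Trays travel to -y between steel guide rails 126 mm apart, 12 mm above the deck. The arm crosses at y = 0 from a grey post (x 90 to 130, y +-30, 120 mm tall) to a grey rest fork at x = -95, 107 mm tall.
- stop_face (a point): Centre of the face of the end stop, a steel bar across the lane's -y end; lane frame (0, -165, 25) mm. The bar is 126 mm wide and reaches 40 mm above the bench.
- pivot (a point): The barrier's pivot axis, fixed on the post at lane frame (110, 0, 100) mm; the axis runs along the lane's y.
- barrier (a joint): Angle of the counterweighted barrier arm, rad: 0 = down, level across the lane on its rest fork; grows as it swings up; 1.45 = fully raised, at its stop. Below the balance point, about 0.8, it falls shut; beyond it it falls fully open by itself. About 0.6 kg; 1 to 4 N at the push plate raise it. Turns about the pivot; behind it a short cranked tail bears a round 36 mm steel counterweight.
- push_plate (a point): Point on the robot-side face of the upright aluminium push plate, which a cross bar joins to the arm so both turn together: 50 mm wide (lane y), 86 tall, 5 thick. Arm down: point at lane (72.5, -85, 170) mm, plate from z 112 to 198; pushing it towards lane +x, over the pivot, swings the arm up. Arm raised: it lies nearly level, pointing to +x, 135 to 150 mm above the bench.
- barrier_tip (a point): Middle of the free end of the arm, a steel square bar 16 mm thick reaching 215 mm from the pivot. Arm down: it points to lane -x, centre line 100 mm above the bench, tip at lane (-105, 0, 100) mm. Raised: tip about 315 mm above the bench.
- tray: Loose white tray, 120 mm (x) by 150 (y -65 to 85, along the lane) by 12 thick, on the deck between the rails (3 mm play each side), on the +y side of the barrier; 0.5 to 0.9 kg. A slotted copper cup (72 mm diameter, centre at y -22, top 96 mm above the tray's underside) is screwed on and cannot pass under the lowered arm. Origin at the tray's underside, axes as the lane's.
- tray_back (a point): Middle of the outer face of the tray's push lip, at its +y end: tray frame (0, 85, 35) mm. The lip is 90 mm wide, 8 mm thick and stands 56 mm above the tray's underside. Pushing here towards -y slides the tray (up to about 10 N).
- tray_front (a point): Middle of the tray's front (-y) face, tray frame (0, -65, 15) mm; this face comes to rest against the end stop.
- alu_cup: Bystander: slotted aluminium cup, 64 mm diameter, 75 mm tall, standing open end up, loose; origin under its centre
- copper_rod: Bystander: plain copper rod standing on end, 22 mm diameter, 95 mm tall, loose; origin under its centre
- copper_tip: Bystander: copper contact tip, 52 mm foot diameter tapering to a stem, 62 mm tall, standing, loose; origin under its centre
- brass_ring: Bystander: brass ring, 68 mm diameter, 26 mm tall, lying flat, loose; origin under its centre
- wrench: Bystander: open wrench, 180 mm long, lying flat towards the robot's right, loose; origin under its middle
- jar: Bystander: small glass jar with white cap, 60 mm diameter, 90 mm tall, standing towards the robot's left, loose; origin under its centre
- steel_slug: Bystander: turned steel slug, 44 mm diameter, 35 mm tall, standing towards the robot's right, loose; origin under its centre
Mind the look-alikes: they are no part of the job. Of the things that look like the tray, the middle-sized one is meant.

How it is judged:
By the outcome, as a careful person would: the job done as asked, in the order asked, and still so for the second after the job is handed in, with the robot touching nothing.
It also fails if it takes over 61 s, if anything falls off the work surface, if the arm or the gripper's body presses on something with over 40 N, if the wrist force passes 120 N, or if a joint passes its speed limit or range.

## Working session

There is one attempt and no reset: what is moved stays moved. The work goes in short steps, Python scripts to look and compute and a tool call to move; the robot and the scene stay as the last step left them, time stands still between calls to the robot, and variables do not carry over. Pictures are saved under pics/ and viewed, about 8 in all and at most 12, crops included, and the job is handed in when it is done.

Besides the shell and the picture viewer there is one more tool, called as a command line: name --argument value ..., lists and objects as JSON in quotes. drive_tool: Moves the arm, as the interface text tells. Its arguments: {"type":"object","properties":{"commands":{"type":"array","items":{"type":"array","items":{"type":"array","items":{"type":"number"}}}}},"required":["commands"]}

```bash
ls; mkdir -p pics
python3 - <<'E'
from bench import ctrl
import cv2,numpy as np
o=ctrl.get_obs();print(o)
for n in("scene","side"):
    c=ctrl.camera(n);cv2.imwrite(f"pics/{n}0.png",c["pixels"][:,:,::-1]);np.savez(f"{n}0.npz",**c)
    print(n,c["intrinsics"],c["k1"],c["R"],c["t"],(c["depth"]>0).mean())
E
```

```text
pics
{'time_s': 0.0, 'q': array([ 1.05065648e+00,  1.81561180e-01,  1.60798407e+00, -2.68328558e-05,
        1.35379647e+00, -2.06295747e-01]), 'dq': array([-0.00025448,  0.00096361,  0.00097298, -0.0003099 , -0.00074258,
        0.00203994]), 'joint_efforts': array([ 9.58140699e-04, -4.44871438e+01, -3.51331973e+01, -1.91262070e-04,
        9.11777315e-03,  1.05576390e-05]), 'eef_pos': array([0.17737273, 0.54670121, 0.40378413]), 'eef_rot': array([-2.98463138e-04,  1.56275897e-01,  9.87713055e-01, -8.22131711e-04]), 'wrist_force': array([-0.28228236,  0.65620404,  0.13404076]), 'torque': array([-0.02232545, -0.03698013, -0.01331802]), 'opening': 0.9994623399675835}
scene [[370.23481803   0.         254.90814615]
 [  0.         370.23481803 191.18368436]
 [  0.           0.           1.        ]] -0.03973941011665845 [[ 0.69353307  0.72010222  0.02155645]
 [ 0.40400714 -0.36397834 -0.83922464]
 [-0.59648145  0.590739   -0.54335745]] [-0.40706932 -0.13531878  1.52077647] 0.9956817626953125
side [[400.4047022    0.         256.56718142]
 [  0.         400.4047022  190.52494353]
 [  0.           0.           1.        ]] -0.08070568165580234 [[-0.90234118 -0.43070542 -0.01652994]
 [-0.20823835  0.46920197 -0.8581878 ]
 [ 0.37738202 -0.77093602 -0.51306964]] [0.52232865 0.23114381 1.22813206] 0.9959767659505209
```

View pics/scene0.png

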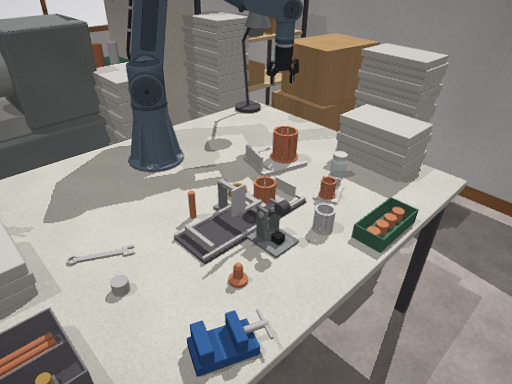

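View pics/side0.png

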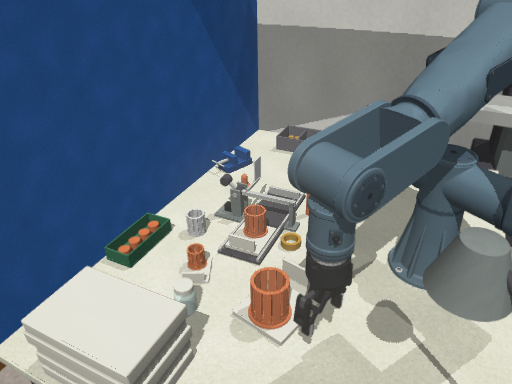

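Candidates for the tray, scene pixels: large tray with cup (285,150) standing on the bench, middle one (264,190) on the lane between the rails, and a small one (328,187). The middle-sized one on the lane fits. I'll confirm it in a crop and build a metric top view from depth.

```bash
cat > h.py <<'E'
import numpy as np,cv2
def cloud(c):
    """per-pixel world points, from depth and undistorted rays"""
    K=c["intrinsics"];h,w=c["depth"].shape
    v,u=np.mgrid[:h,:w].astype(float)
    x=(u-K[0,2])/K[0,0];y=(v-K[1,2])/K[1,1]
    xu,yu=x.copy(),y.copy()
    for _ in range(8):
        s=1+float(c["k1"])*(xu**2+yu**2);xu=x/s;yu=y/s
    d=c["depth"];P=np.stack([xu*d,yu*d,d],-1)
    return (P-c["t"])@c["R"]
E
python3 - <<'E'
from h import *
s=np.load("scene0.npz");d=np.load("side0.npz")
# top view, 1.25 mm/px: x .25..0.85 up, y -.35..0.45 left
S=800;top=np.zeros((480,640,3),np.uint8);Z=np.full((480,640),-1.)
for c in(s,d):
    P=cloud(c).reshape(-1,3);col=c["pixels"].reshape(-1,3)
    i=((0.85-P[:,0])*S).astype(int);j=((0.45-P[:,1])*S).astype(int)
    ok=(i>=0)&(i<480)&(j>=0)&(j<640)&(P[:,2]<0.33)&(P[:,2]>-.02)
    for a in np.where(ok)[0][np.argsort(P[ok,2])]:
        if P[a,2]>Z[i[a],j[a]]: 
            cv2.circle(top,(int(j[a]),int(i[a])),1,col[a][::-1].tolist(),-1);Z[i[a],j[a]]=P[a,2]
a=cv2.resize(s["pixels"][150:270,170:350,::-1],None,fx=4,fy=4,interpolation=cv2.INTER_CUBIC)
cv2.imwrite("pics/top.png",top);cv2.imwrite("pics/crop_scene.png",a)
b=cv2.resize(d["pixels"][140:280,190:340,::-1],None,fx=4,fy=4,interpolation=cv2.INTER_CUBIC)
cv2.imwrite("pics/crop_side.png",b)
E
```

```text
(no output)
```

View pics/crop_scene.png

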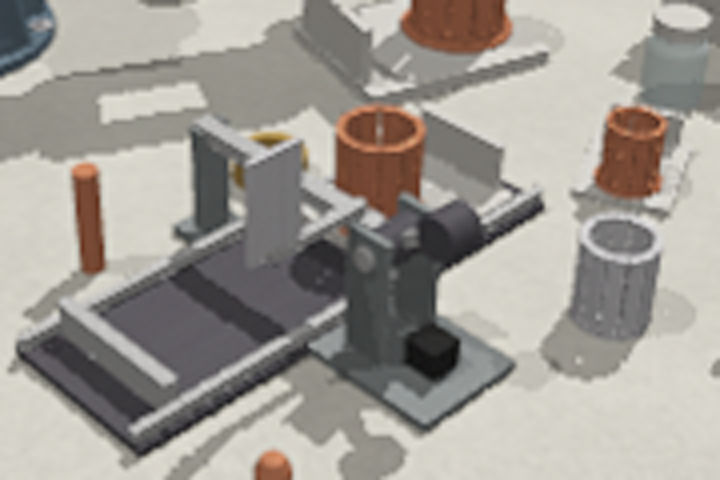

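View pics/top.png

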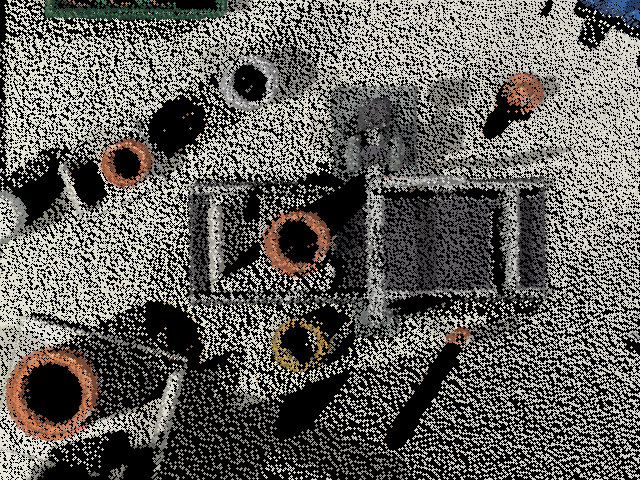

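View pics/crop_side.png

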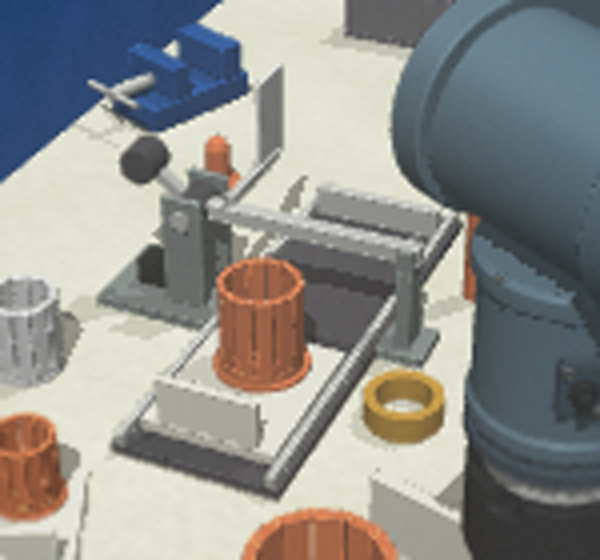

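Run:
```python
from h import *
P=[];C=[]
for n in("scene0","side0"):
    c=np.load(n+".npz");P.append(cloud(c).reshape(-1,3));C.append(c["pixels"].reshape(-1,3).astype(int))
for k in(0,1):
    p=P[k];c=C[k]
    b=(p[:,0]>.3)&(p[:,0]<.8)&(abs(p[:,1])<.3)
    print(k,"bench z",np.median(p[b&(c.min(1)>170)&(p[:,2]<.02),2]))
    deck=b&(c.max(1)<100)&(p[:,2]>.006)&(p[:,2]<.016)&(p[:,0]>.46)&(p[:,0]<.64)
    print(" deck z",np.median(p[deck,2]),deck.sum())
    r=b&(p[:,2]>.019)&(p[:,2]<.025)&(p[:,1]<.2)&(p[:,1]>-.22)
    for lo,hi in((.46,.51),(.59,.64)):
        m=r&(p[:,0]>lo)&(p[:,0]<hi)
        for _ in range(5):
            f=np.polyfit(p[m,1],p[m,0],1);m=m&(abs(np.polyval(f,p[:,1])-p[:,0])<.006)
        print(" rail slope,x(0)",f,m.sum())
    for nm,y0,y1,z0,z1 in(("stop",-.24,-.15,.034,.043),("lip",.14,.22,.055,.072)):
        m=b&(p[:,0]>.48)&(p[:,0]<.61)&(p[:,1]>y0)&(p[:,1]<y1)&(p[:,2]>z0)&(p[:,2]<z1)
        print(nm,m.sum(),np.percentile(p[m],[2,50,98],axis=0).round(4).tolist())
    m=b&(p[:,2]>.09)&(p[:,2]<.115)&(p[:,0]>.48)&(p[:,0]<.6)&(abs(p[:,1]+.02)<.03)&(c.max(1)-c.min(1)<25)
    print("bar",m.sum(),np.polyfit(p[m,0],p[m,1],1),np.percentile(p[m],[2,50,98],axis=0).round(4).tolist())
    m=b&(p[:,2]>.125)&(p[:,2]<.205)&(p[:,0]>.58)&(p[:,0]<.68)&(p[:,1]<-.06)&(p[:,1]>-.15)
    print("plate",m.sum(),np.percentile(p[m],[2,50,98],axis=0).round(4).tolist())
    m=b&(c[:,0]-c[:,2]>60)&(p[:,2]>.095)&(p[:,0]>.48)&(p[:,0]<.62)&(p[:,1]>.0)&(p[:,1]<.16)
    print("cup",m.sum(),np.percentile(p[m],[1,50,99],axis=0).round(4).tolist())
```

```text
0 bench z -0.00012779842366482104
 deck z 0.0094723812318886 1723
 rail slope,x(0) [-0.01916884  0.48200482] 110
 rail slope,x(0) [-0.02630075  0.61398419] 154
stop 137 [[0.4936, -0.1989, 0.0346], [0.556, -0.1937, 0.039], [0.6082, -0.1863, 0.0415]]
lip 86 [[0.5048, 0.172, 0.0556], [0.5486, 0.1759, 0.0626], [0.5911, 0.1839, 0.0673]]
bar 115 [ 0.0113863  -0.03110021] [[0.4813, -0.0314, 0.0924], [0.5693, -0.0265, 0.1062], [0.5963, -0.0141, 0.1096]]
plate 328 [[0.6233, -0.1308, 0.1269], [0.6266, -0.1084, 0.1651], [0.629, -0.0841, 0.1983]]
cup 141 [[0.5138, 0.039, 0.0954], [0.5499, 0.0739, 0.1038], [0.584, 0.1076, 0.1074]]
1 bench z -0.0009543331496510467
 deck z 0.009137516712969225 817
 rail slope,x(0) [0.02636501 0.487144  ] 114
 rail slope,x(0) [-0.02698009  0.61004011] 77
stop 77 [[0.4892, -0.198, 0.0344], [0.5423, -0.1871, 0.038], [0.6065, -0.179, 0.0417]]
lip 108 [[0.5012, 0.1767, 0.0553], [0.5445, 0.1838, 0.0625], [0.5863, 0.1897, 0.0677]]
bar 199 [ 0.01976917 -0.02567704] [[0.4835, -0.0275, 0.092], [0.539, -0.0134, 0.1043], [0.5966, -0.0074, 0.1093]]
plate 129 [[0.6196, -0.1296, 0.1281], [0.6219, -0.1002, 0.1638], [0.6259, -0.0762, 0.1984]]
cup 156 [[0.5119, 0.0445, 0.0951], [0.5446, 0.0855, 0.1035], [0.5802, 0.1152, 0.1083]]
```

The pictures agree with each other. In the enlarged crop (scene), the middle tray with its cup (264,190) sits between the rails on the +y side of the barrier, and the push plate is at about (238,200). The lane's yaw is about +0.022 rad and its origin is near (0.5475, -0.020). The plate's front face is at x≈0.622 and the tray lip face at y≈0.187, both as expected. I'll start by shutting and aligning the gripper.

drive_tool --commands '[[[0,0,0,0,0,-0.8,255],[0,0,0,0,0,-0.8,255],[0,0,0,0,0,-0.8,255],[-0.4,-0.67,0,0,0,0,255],[-0.4,-0.67,0,0,0,0,255],[-0.4,-0.67,0,0,0,0,255],[-0.4,-0.67,0,0,0,0,255],[-0.4,-0.67,0,0,0,0,255],[-0.4,-0.67,0,0,0,0,255],[-0.4,-0.67,0,0,0,0,255]]]'

```text
time_s: 1.1
eef_pos: [0.3228, 0.314, 0.4044]
eef_rot: [-0.0, -0.011, 1.0, -0.0]
wrist_force: [1.2, 0.5, 0.2]
opening: -0.004
```

drive_tool --commands '[[[-0.4,-0.67,0,0,0,0,255],[-0.4,-0.67,0,0,0,0,255],[-0.4,-0.67,0,0,0,0,255],[-0.4,-0.67,0,0,0,0,255],[-0.4,-0.67,0,0,0,0,255],[-0.4,-0.67,0,0,0,0,255],[-0.4,-0.67,0,0,0,0,255],[-0.4,-0.67,0,0,0,0,255],[-0.4,-0.67,0,0,0,0,255],[-0.4,-0.67,0,0,0,0,255]]]'

```text
time_s: 2.1
eef_pos: [0.53, -0.0167, 0.4043]
eef_rot: [-0.0, -0.011, 1.0, 0.0]
wrist_force: [0.1, 0.3, 0.9]
opening: -0.0
```

drive_tool --commands '[[[-0.25,-0.5,0,0,0,0,255],[-0.25,-0.5,0,0,0,0,255],[-0.25,-0.5,0,0,0,0,255],[-0.25,-0.48,0,0,0,0,255],[0,0,0.4,0,0,0,255],[0,0,0.4,0,0,0,255],[0,0,0.4,0,0,0,255],[0,0,0.22,0,0,0,255],[0,0,0,0,0,0,255]]]'

```text
time_s: 3.0
eef_pos: [0.5809, -0.1128, 0.3315]
eef_rot: [-0.002, -0.011, 1.0, 0.001]
wrist_force: [-0.3, 1.6, 0.1]
opening: 0.001
```

Run:
```python
from bench import ctrl
import cv2,numpy as np
print(ctrl.get_obs()["eef_pos"])
c=ctrl.camera("scene");d=ctrl.camera("side")
a=cv2.resize(c["pixels"][40:280,120:360,::-1],(400,400));b=cv2.resize(d["pixels"][20:260,180:420,::-1],(400,400))
cv2.imwrite("pics/pre.png",np.hstack([a,b]))
```

```text
[ 0.58091556 -0.11281342  0.33149511]
```

View pics/pre.png

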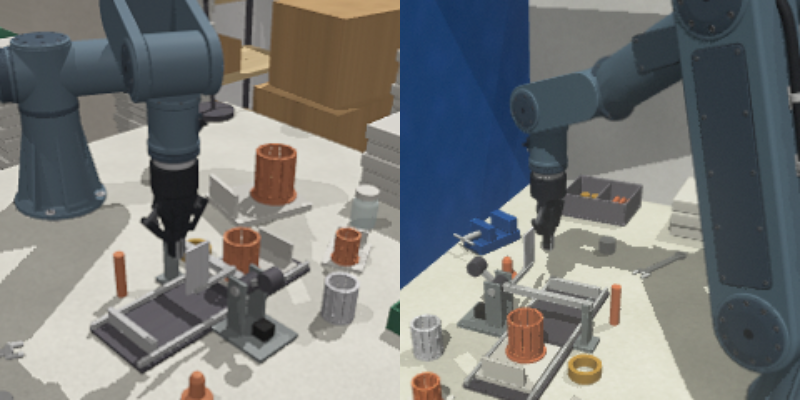

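The gripper hangs robot-side of the plate at the right height. Pushing toward lane +x.

drive_tool --commands '[[[-0.2,0,0,0,0,0,255],[-0.2,0,0,0,0,0,255],[-0.2,0,0,0,0,0,255],[-0.15,0,0,0,0,0,255],[-0.15,0,0,0,0,0,255],[-0.15,0,0,0,0,0,255]]]'

```text
time_s: 3.7
eef_pos: [0.6349, -0.112, 0.3342]
eef_rot: [0.0, -0.011, 1.0, -0.0]
wrist_force: [-2.3, 0.0, 5.1]
opening: 0.004
```

drive_tool --commands '[[[-0.2,0,0,0,0,0,255],[-0.2,0,0,0,0,0,255],[-0.2,0,0,0,0,0,255],[-0.15,0,0,0,0,0,255]]]'

```text
time_s: 4.1
eef_pos: [0.6725, -0.111, 0.333]
eef_rot: [-0.0, -0.011, 1.0, 0.0]
wrist_force: [-0.3, -0.4, 0.8]
opening: -0.004
```

Run:
```python
from bench import ctrl
import cv2,numpy as np
o=ctrl.get_obs();print(o["eef_pos"],o["wrist_force"])
c=ctrl.camera("scene");d=ctrl.camera("side")
a=cv2.resize(c["pixels"][40:280,120:360,::-1],(400,400));b=cv2.resize(d["pixels"][80:260,180:360,::-1],(400,400))
cv2.imwrite("pics/push.png",np.hstack([a,b]))
```

```text
[ 0.67248897 -0.11101709  0.33302717] [-0.32718237 -0.36649852  0.75756511]
```

View pics/push.png

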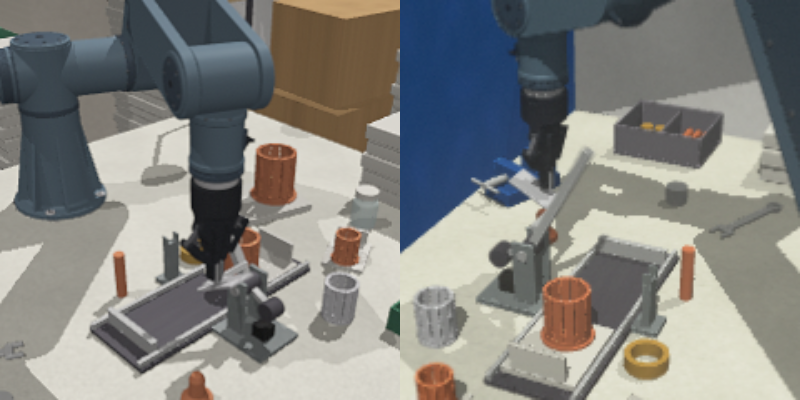

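drive_tool --commands '[[[-0.2,0,0,0,0,0,255],[-0.1,0,0,0,0,0,255],[0,0,0,0,0,0,255],[0,0,0,0,0,0,255],[0.2,0,-0.2,0,0,0,255],[0.5,0,-0.4,0,0,0,255],[0.7,0,-0.4,0,0,0,255],[0.8,0,0,0,0,0,255],[0.8,0,0,0,0,0,255],[0.6,0,0,0,0,0,255]]]'

```text
time_s: 5.2
eef_pos: [0.5044, -0.1144, 0.3838]
eef_rot: [-0.0, -0.011, 1.0, -0.0]
wrist_force: [0.0, -0.7, 0.3]
opening: -0.001
```

Run:
```python
from bench import ctrl
from h import *
o=ctrl.get_obs();print(o["eef_pos"],o["wrist_force"])
c=ctrl.camera("scene");d=ctrl.camera("side")
a=cv2.resize(c["pixels"][40:280,120:360,::-1],(400,400));b=cv2.resize(d["pixels"][80:260,180:360,::-1],(400,400))
cv2.imwrite("pics/up.png",np.hstack([a,b]))
for k in(c,d):
    p=cloud(k).reshape(-1,3);m=(abs(p[:,1]+.015)<.03)&(p[:,0]>.59)&(p[:,0]<.69)&(p[:,2]>.22)&(p[:,2]<.35)
    if m.sum()>5:print(m.sum(),np.percentile(p[m],[2,50,98],axis=0).round(3).tolist())
```

```text
[ 0.50436386 -0.11439413  0.38376906] [ 0.0159864  -0.74231166  0.29513159]
280 [[0.628, -0.03, 0.222], [0.642, -0.026, 0.27], [0.651, -0.013, 0.313]]
159 [[0.625, -0.025, 0.221], [0.634, -0.012, 0.27], [0.647, -0.007, 0.313]]
```

View pics/up.png

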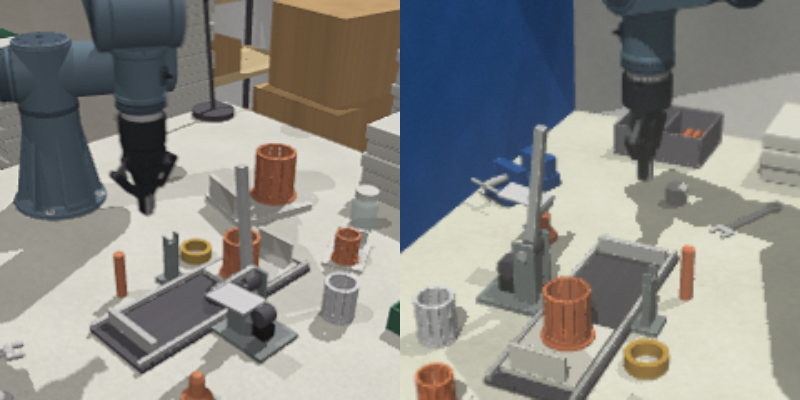

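The barrier stays raised: tip at z≈0.313 and x≈0.63, at (241,170) in the left panel and (540,128) in the right. Next I go over the lane to behind the tray, keeping clear of the raised arm.

drive_tool --commands '[[[-0.08,0.85,0,0,0,0,255],[-0.08,0.85,0,0,0,0,255],[-0.08,0.85,0,0,0,0,255],[-0.08,0.85,0,0,0,0,255],[-0.08,0.85,0,0,0,0,255],[-0.08,0.85,0,0,0,0,255],[-0.08,0.85,0,0,0,0,255],[-0.08,0.85,0,0,0,0,255],[-0.08,0.85,0,0,0,0,255],[-0.08,0.85,0,0,0,0,255]]]'

```text
time_s: 6.3
eef_pos: [0.5377, 0.3132, 0.3839]
eef_rot: [0.0, -0.011, 1.0, 0.0]
wrist_force: [1.0, -0.7, 0.1]
opening: -0.002
```

drive_tool --commands '[[[0,0,0.6,0,0,0,255],[0,0,0.7,0,0,0,255],[0,0,0.7,0,0,0,255],[0,0,0.7,0,0,0,255],[0,0,0.7,0,0,0,255],[0,0,0.3,0,0,0,255],[0,0,0,1,0,0,255],[0,0,0,1,0,0,255],[0,0,0,1,0,0,255],[0,0,0,0,0,0,255]]]'

```text
time_s: 7.3
eef_pos: [0.5379, 0.3124, 0.199]
eef_rot: [0.003, -0.011, 0.978, -0.209]
wrist_force: [-0.8, 1.1, -0.5]
opening: -0.002
```

Run:
```python
from bench import ctrl
from h import *
from scipy.spatial.transform import Rotation as R
o=ctrl.get_obs();q=o["eef_rot"];M=R.from_quat([*q[1:],q[0]]).as_matrix()
print(o["eef_pos"],o["wrist_force"]);print(M.round(3));t=o["eef_pos"]+M[:,2]*.173;print("tip",t)
d=ctrl.camera("side")
cv2.imwrite("pics/behind.png",cv2.resize(d["pixels"][100:330,130:400,::-1],None,fx=2.5,fy=2.5))
```

```text
[0.537899   0.31237423 0.19902228] [-0.81979392  1.12401686 -0.4644187 ]
[[-1.    -0.021  0.01 ]
 [-0.023  0.913 -0.408]
 [-0.001 -0.408 -0.913]]
tip [0.53966855 0.24181611 0.04107476]
```

View pics/behind.png

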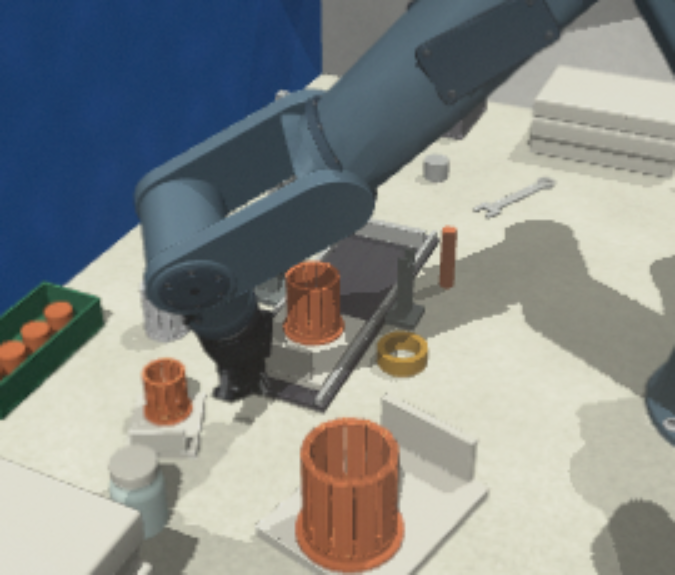

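The gripper is behind the tray's lip with its tip at (0.540, 0.242, 0.041), leaning back to keep the wrist clear of the raised barrier. Only the middle tray's lip is ahead of it. Pushing along lane -y.

drive_tool --commands '[[[0,-0.274,0.122,0,0,0,255],[0,-0.274,0.122,0,0,0,255],[0,-0.137,0.061,0,0,0,255],[0,-0.137,0.061,0,0,0,255],[0,-0.137,0.061,0,0,0,255],[0,-0.183,0.081,0,0,0,255],[0,-0.183,0.081,0,0,0,255],[0,-0.183,0.081,0,0,0,255],[0,-0.183,0.081,0,0,0,255],[0,-0.183,0.081,0,0,0,255]]]'

```text
time_s: 8.35
eef_pos: [0.5398, 0.2087, 0.1991]
eef_rot: [0.003, -0.01, 0.978, -0.207]
wrist_force: [-1.0, 5.0, 1.3]
opening: 0.002
```

drive_tool --commands '[[[0,-0.183,0.081,0,0,0,255],[0,-0.183,0.081,0,0,0,255],[0,-0.183,0.081,0,0,0,255],[0,-0.183,0.081,0,0,0,255],[0,-0.183,0.081,0,0,0,255]]]'

```text
time_s: 8.85
eef_pos: [0.5408, 0.1584, 0.1991]
eef_rot: [0.003, -0.011, 0.978, -0.207]
wrist_force: [-0.1, 4.6, -0.4]
opening: -0.003
```

```bash
cat > look.py <<'E'
from bench import ctrl
from h import *
import sys
o=ctrl.get_obs();print(o["eef_pos"],o["wrist_force"])
c=ctrl.camera("scene");d=ctrl.camera("side")
for k in(c,d):
    p=cloud(k).reshape(-1,3);q=k["pixels"].reshape(-1,3).astype(int)
    m=(q[:,0]-q[:,2]>60)&(p[:,2]>.098)&(p[:,2]<.115)&(p[:,0]>.48)&(p[:,0]<.62)&(p[:,1]>-.2)&(p[:,1]<.16)
    if m.sum():print("cup",m.sum(),np.percentile(p[m],[1,50,99],axis=0).round(4)[[0,2]].tolist())
    m=(abs(p[:,1]+.015)<.03)&(p[:,0]>.59)&(p[:,0]<.69)&(p[:,2]>.22)&(p[:,2]<.35)
    if m.sum():print("arm",m.sum(),np.percentile(p[m],[2,98],axis=0).round(3).tolist())
a=cv2.resize(c["pixels"][40:280,120:360,::-1],(400,400));b=cv2.resize(d["pixels"][80:300,150:370,::-1],(400,400))
cv2.imwrite(f"pics/{sys.argv[1]}.png",np.hstack([a,b]))
E
python3 look.py mid
```

```text
[0.54083465 0.15836415 0.19905742] [-0.14585798  4.55348248 -0.41875826]
cup 153 [[0.5173, -0.064, 0.0984], [0.5873, 0.0063, 0.1082]]
arm 283 [[0.628, -0.03, 0.222], [0.651, -0.013, 0.313]]
cup 67 [[0.5151, -0.0614, 0.099], [0.5823, 0.0107, 0.1104]]
```

View pics/mid.png

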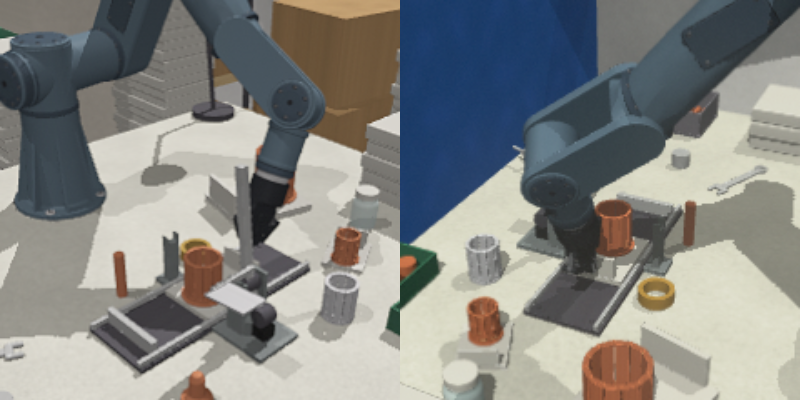

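Tray moving under the raised barrier, about 111 mm to go. The pushing force is a steady 4.6 N. I'll push 60 mm more, then check the wrist's clearance to the raised arm.

drive_tool --commands '[[[0,-0.183,0.081,0,0,0,255],[0,-0.183,0.081,0,0,0,255],[0,-0.183,0.081,0,0,0,255],[0,-0.183,0.081,0,0,0,255],[0,-0.183,0.081,0,0,0,255],[0,-0.183,0.081,0,0,0,255]]]'

```text
time_s: 9.55
eef_pos: [0.5421, 0.0986, 0.1991]
eef_rot: [0.002, -0.011, 0.978, -0.207]
wrist_force: [-0.4, 5.7, -0.4]
opening: -0.001
```

```bash
python3 look.py mid2
python3 - <<'E'
from bench import ctrl
from h import *
for n in("scene","side"):
    c=ctrl.camera(n);p=cloud(c).reshape(-1,3)
    m=(p[:,0]>.575)&(p[:,0]<.7)&(p[:,2]>.15)&(p[:,2]<.34)&(p[:,1]>.005)&(p[:,1]<.3)
    if m.sum()>3:print(n,m.sum(),np.percentile(p[m],[1,50,99],axis=0).round(3).tolist())
E
```

```text
[0.54207658 0.09863528 0.19907666] [-0.42498061  5.66895488 -0.41482992]
cup 151 [[0.5185, -0.1236, 0.0983], [0.5879, -0.0525, 0.1076]]
arm 283 [[0.627, -0.03, 0.222], [0.651, -0.013, 0.314]]
cup 52 [[0.5177, -0.1192, 0.0981], [0.5812, -0.0497, 0.1078]]
scene 500 [[0.575, 0.07, 0.161], [0.579, 0.107, 0.263], [0.601, 0.179, 0.339]]
```

drive_tool --commands '[[[0,-0.183,0.081,0,0,0,255],[0,-0.183,0.081,0,0,0,255],[0,-0.183,0.081,0,0,0,255],[0,-0.137,0.061,0,0,0,255],[0,-0.091,0.041,0,0,0,255]]]'

```text
time_s: 10.25
eef_pos: [0.543, 0.0561, 0.1991]
eef_rot: [0.002, -0.01, 0.978, -0.208]
wrist_force: [0.0, 4.9, 1.3]
opening: 0.001
```

drive_tool --commands '[[[0,-0.055,0.024,0,0,0,255],[0,-0.055,0.024,0,0,0,255]]]'

```text
time_s: 10.45
eef_pos: [0.5431, 0.0502, 0.1991]
eef_rot: [0.002, -0.01, 0.978, -0.208]
wrist_force: [0.3, 5.1, 0.9]
opening: -0.003
```

drive_tool --commands '[[[0,-0.037,0.016,0,0,0,255],[0,-0.037,0.016,0,0,0,255]]]'

```text
time_s: 10.65
eef_pos: [0.5432, 0.0462, 0.1991]
eef_rot: [0.002, -0.011, 0.978, -0.208]
wrist_force: [-0.1, 4.5, 0.1]
opening: 0.0
```

drive_tool --commands '[[[0,-0.037,0.016,0,0,0,255],[0,-0.037,0.016,0,0,0,255]]]'

```text
time_s: 10.85
eef_pos: [0.5433, 0.0424, 0.1991]
eef_rot: [0.002, -0.011, 0.978, -0.207]
wrist_force: [2.6, 14.3, 1.8]
opening: 0.001
```

The force rose to 14 N, so the tray has met the stop. One more small nudge to square it.

drive_tool --commands '[[[0,-0.02,0.009,0,0,0,255],[0,0,0,0,0,0,255]]]'

```text
time_s: 11.05
eef_pos: [0.5437, 0.0421, 0.1993]
eef_rot: [0.003, -0.011, 0.978, -0.207]
wrist_force: [1.6, 11.1, -0.6]
opening: 0.001
```

drive_tool --commands '[[[0,0.055,-0.024,0,0,0,255],[0,0.183,-0.081,0,0,0,255],[0,0.55,-0.24,0,0,0,255],[0,0.55,-0.24,0,0,0,255],[0,0.73,-0.32,0,0,0,255],[0,0.73,-0.32,0,0,0,255],[0,0,-0.8,0,0,0,255],[0,0,-0.8,0,0,0,255],[0,0,0,0,0,0,255]]]'

```text
time_s: 11.95
eef_pos: [0.5412, 0.2288, 0.2769]
eef_rot: [0.007, -0.011, 0.978, -0.207]
wrist_force: [0.6, 0.1, 0.4]
opening: 0.001
```

```bash
python3 look.py final
python3 - <<'E'
from bench import ctrl
from h import *
for n in("scene","side"):
    c=ctrl.camera(n);p=cloud(c).reshape(-1,3)
    m=(p[:,0]>.49)&(p[:,0]<.61)&(p[:,1]>-.23)&(p[:,1]<-.165)&(p[:,2]>.033)&(p[:,2]<.044);print("stop",np.percentile(p[m],[2,98],axis=0).round(4).tolist())
    m=(p[:,0]>.49)&(p[:,0]<.61)&(p[:,1]>-.08)&(p[:,1]<-.01)&(p[:,2]>.045)&(p[:,2]<.07);print("lip",m.sum(),np.percentile(p[m],[2,50,98],axis=0).round(4).tolist() if m.sum() else 0)
    m=(p[:,0]>.5)&(p[:,0]<.6)&(p[:,1]<-.12)&(p[:,1]>-.19)&(p[:,2]>.017)&(p[:,2]<.026)&(c["pixels"].reshape(-1,3).min(1)>120)
    print("traytop ymin",m.sum(),np.percentile(p[m,1],[2,98]).round(4) if m.sum() else 0)
E
```

```text
[0.5411765  0.2287723  0.27690979] [0.64513043 0.13671831 0.43400599]
cup 154 [[0.5202, -0.1785, 0.0981], [0.588, -0.1099, 0.1079]]
arm 280 [[0.629, -0.03, 0.222], [0.651, -0.013, 0.314]]
cup 94 [[0.517, -0.1751, 0.0982], [0.5841, -0.1006, 0.109]]
stop [[0.4939, -0.1989, 0.0335], [0.6074, -0.1676, 0.0427]]
lip 125 [[0.5099, -0.0467, 0.046], [0.5478, -0.0439, 0.0603], [0.5853, -0.0363, 0.0671]]
traytop ymin 68 [-0.1756 -0.1224]
stop [[0.4931, -0.1974, 0.0334], [0.529, -0.1817, 0.0415]]
lip 135 [[0.5065, -0.0442, 0.0455], [0.549, -0.0348, 0.058], [0.5929, -0.03, 0.0668]]
traytop ymin 36 [-0.1897 -0.1217]
```

View pics/final.png

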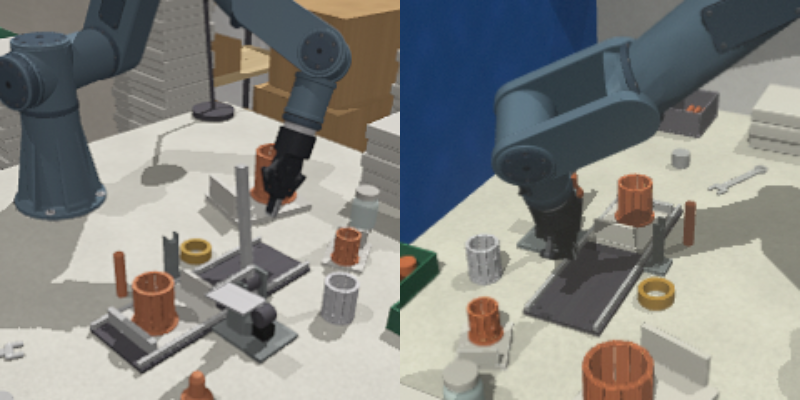

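```bash
python3 -c "
from bench import ctrl
print(ctrl.hand_in())"
```

```text
the job is handed in; nothing more can be done
None
```

The barrier arm is raised and staying up by itself. The tray with the copper cup is at the end stop. I handed the job in at about 12 s of the 61 s allowed, with the gripper clear of everything.

**What I did:**
- I pushed the plate over the pivot with the shut fingers until the force fell away, with 5.6 N the most I read there.
- I then pushed the middle-sized tray by its lip at about 5 N, under the raised arm, to the stop.

**Last checks:**
- **Barrier:** its tip was at z ≈ 0.314 m in every check after the push, including the last one, as it should be when fully raised.
- **Tray:** the force rose from 5 N to 14 N and the tool stopped advancing, so the tray met the stop. The cup's centre puts the tray's front at y ≈ -0.187 m, and the stop's face measured about -0.186 m.
- **Bystanders:** those visible in the last pictures look undisturbed. I did not re-measure their positions.

**Where readings disagreed:** the two cameras differed by about 5 mm along the lane throughout. A coarse reading of the tray's top edge in the scene view reached only -0.176 m, probably because the stop's shadow hid the rest. I relied on the force and the cup's position instead.

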